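Set and clamp the plant-lamp leg at its length mark

TASK

Turn the winged clamp knob on the cradle a quarter turn counterclockwise (seen from above) to free the telescopic lamp-stand leg, then draw the leg out against its spring by its foot bar until the fin on the leg stands face to face with the fin of the length marker. Hold it there and, without letting it slip back, squeeze the cam lever fully closed against the leg with the fingers. Finish still holding the leg, pinched between lever and the rubber pad opposite, at the mark; do not let go, and leave the other things on the bench where they are.

Things in the scene. Friction and masses are not known exactly. Their poses are not given: they have to be found in the camera images.
- cradle: Fixed aluminium base plate (250 x 115 x 12 mm) on the bench that carries the leg, knob and marker; origin on the bench under the leg's centre line. Its x axis is the direction in which the leg draws out, level; its y axis is the lever's side; z up. A grey block 92 mm high at x -150 to -90 mm holds the rear end of the inner tube on which the leg slides.
- leg_grip (a point): Moves with the leg; axes as the cradle's. Middle of the final pinch: half-way between the outer face of the closed lever and the face of the rubber pad opposite (28.5 mm apart), 60 mm above the bench, 15 mm short of the foot bar's inner face. Fingers put down astride leg and lever here can push the foot bar outwards (+x), then close on the lever. Below: base plate or bench.
- foot_bar (a point): Centre of the leg's foot bar, 60 mm above the bench: a crossbar 14 mm thick (x), 130 mm wide (y), 42 mm high at the leg's outer end, standing out past lever and leg on both sides. The leg is a sleeve 18 mm wide, 26 mm high, 170 mm long.
- leg_index (a point): Tip of the leg's small steel fin (6 mm thick in x, on the lever's side near the leg's rear end, top 73 mm above the bench). Moves with the leg; axes as the cradle's.
- marker_top (a point): Top of the length marker: an upright fin, 6 mm thick in x, top 73 mm above the bench, on a stiff slider beside the leg; not to be moved. When its x along the cradle equals that of leg_index the fins face each other (3 mm apart in y) and the leg is at its length, 30 to 60 mm out.
- leg (a joint): How far the leg is drawn out, m: 0 fully in (the start), to 0.09. A spring pulls it in with 4 to 6 N; let go with the lever open, it slides back.
- lever: Black cam lever on the leg, origin on its upright pivot, 55 mm rearward of leg_grip; x to its free end, 5 mm short of the foot bar. Ends in a paddle 6 mm thick, 24 mm high, 43 mm long. x parallel to the leg's: closed; 0.21 to 0.25 rad out (+y) at start; fingers centred on leg_grip clear it if open 70 mm. About 5 N to swing, more at the end; stays. Closed, its cam grips and holds the leg.
- side_pad: Rubber pad on the leg's side opposite the lever (-y), 60 x 3 x 24 mm, yielding at most 1 mm; origin at its centre, 60 mm above the bench, 17 mm rearward of leg_grip.
- knob_grip (a point): On the upright axis of the clamp knob, 103 mm above the bench, 13 mm below its top, where to take its wing. The wing is a straight upright bar 12 mm wide, 38 mm long and 27 mm high, on a disc 40 mm across whose top is 89 mm above the bench. With the knob at 0 the wing lies along the cradle's y axis and a steel tongue beneath bars the leg (10 mm of play).
- knob (a joint): Angle of the clamp knob, rad, growing counterclockwise from above: 0 to 0.1 at the start (leg barred), stop at 1.6; beyond 1.2 the leg is free. Light friction; stays where it is left.
- screwdriver_grip (a point): handle middle of a loose screwdriver, about 200 mm long, lying beside the cradle; a bystander
- trowel: loose steel trowel with a wooden handle, about 290 mm long, lying beside the cradle on the knob's side; a bystander
- clay_pot: loose terracotta pot, 110 mm across, 100 mm high; origin at its underside; a bystander
- jar: loose glass jar with a twist cap, 72 mm across, 110 mm high; origin at its underside; a bystander
- dibber_center (a point): centre of a loose wooden dibber stick, 22 mm thick, 170 mm long, lying on the bench; a bystander
- small_pot: loose small plastic pot, 68 mm across, 60 mm high; origin at its underside; a bystander

How it is judged:
By the outcome, as a careful person would: the job done as asked, in the order asked, and still so for the second after the job is handed in, while the arm keeps its last pose, push and grip.
It also fails if it takes over 48 s, if anything falls off the work surface, if the arm or the gripper's body presses on something with over 40 N, if the wrist force passes 120 N, or if a joint passes its speed limit or range.

ROBOT

A 6-joint arm with a two-finger parallel gripper is mounted at the origin on the work surface. World frame = base frame: x ahead of the robot, y to its left, z up, the work surface at z = 0. Lengths are in m, angles in rad, forces in N, time in s.
With the tool pointing down it reaches from about 0.4 to 0.825 m from the base axis. Payload 7 kg.
Tool frame: the origin (TCP) lies on the centre line of the jaws, within the pads' length; the fingertips stand 11 mm ahead of it and the grasp point (between the pads) lies 8 mm behind it; z points along the fingers, y is the direction in which the jaws open and shut (so a half turn about z gives the same grasp; the last joint's range is limited). The gripper opens to 88 mm and grips with 3 to 60 N. Pads are 19 mm wide; open, the fingers measure 130 mm over their backs; the gripper's body (78 mm by 193 mm) begins 47 mm behind the grasp point.
Start: joints at [1.554, 0.359, 0.012, 0, -1.224, -0.288], TCP at [0.203, 0.644, 0.238] pointing down, gripper open.
Joint ranges: [-3.07, 3.07], [-1.43, 2.12], [-1.02, 1.25], [-3.03, 1.67], [-3.05, -0], [-3.03, 3.03]. Speed limits (rad/s): [2.39, 2.39, 3.01, 3.14, 3.14, 3.14].

INTERFACE

Orientations are given as [roll, pitch, yaw] about the fixed x, y, z axes, in that order (R = Rz(yaw) Ry(pitch) Rx(roll)).
In Python, from station import * gives the robot as it stands.
- The arm moves only by the tool play_rows, never from a script. Its argument "targets" is a list of rows, each a list of 7 numbers: the turn, a rotation vector about the world's x, y, z in rad, then the shift along the world's x, y, z in m, then the opening, from 0 (shut) to 1 (fully open). A call has 1 to 12 rows; each row shifts and turns the pose as measured when the row begins; what a row does not reach is not made up. A row lasts 1/8 s, in which the tool goes at most 62.5 mm and 10.7 degrees, less where a joint would pass 70% of its speed; a pose out of reach is approached as far as the arm can. A call is refused whole if a number of a shift passes 0.0625 or a number of a turn 0.188, either way. A call with a gripper value outside its range is refused whole. The fingers move at their own pace and stop on an object; "grip_force" is the grip in N (left out, the last holds). Time passes only in rows, so rows that do not move let the fingers close. It gives the time, the measured TCP pose, the force and the opening at its end, in the units of the state.
- get_state(): the state, without advancing time (a new reading comes with each control period).
- grab_frame(name): name is "scene" or "top"; returns (picture, depth): 384x512x3 uint8, blue, green, red; 384x512 float32, m along the optical axis (not along the pixel's ray), 0 where there is no reading.
- camera_params(name): a dict with "camera_matrix" (3x3 intrinsics, pixels), "extrinsics" (4x4, takes a point from world to camera coordinates). Camera axes: x right, y up, looking along -z (the intrinsics and any distortion apply to the point x, -y, -z); pixel columns grow to the right and rows downward; lengths in m; the calibration is good to about 2 mm. A picture is of the moment at which its call begins. camera_params takes no time and is no camera call.
- job_done(): hands the job in, once; it reports no verdict.
The state is a dict: "t": time; "q": joint angles; "qd": joint speeds; "joint_efforts": joint torques, N m; "eef_pos": TCP position; "ee_rot": TCP orientation; "force": force on the tool from outside, world axes, zero at the start; "moment": the same for the moment, N m; "width": finger opening in m.
Only numpy, scipy, OpenCV 4.12 (cv2) and the standard library are available. Lean on these libraries where they do the work, as an engineer would, in place of code of your own. Each camera call takes 0.05 s, during which the arm holds its last target.

## Working session

There is one attempt and no reset: what is moved stays moved. The work goes in short steps, Python scripts to look and compute and a tool call to move; the robot and the scene stay as the last step left them, time stands still between calls to the robot, and variables do not carry over. Pictures are saved under pics/ and viewed, and the job is handed in when it is done.

Besides the shell and the picture viewer there is one more tool, called as name([rows], argument=value, ...), one row to a line, values as JSON. play_rows: Moves the arm, as the interface text tells. Its arguments: {"type":"object","properties":{"targets":{"type":"array","items":{"type":"array","items":{"type":"number"}}},"grip_force":{"type":"number"}},"required":["targets"]}

```bash
mkdir -p pics; cat > h.py <<'E'
from station import *
import numpy as np, cv2
def unproj(name,depth,u,v,d=None):
    p=camera_params(name);K=np.array(p['camera_matrix']);T=np.array(p['extrinsics'])
    d=depth[int(v),int(u)] if d is None else d
    c=np.array([(u-K[0,2])/K[0,0]*d,-(v-K[1,2])/K[1,1]*d,-d,1])
    return (np.linalg.inv(T)@c)[:3]
def ray(name,u,v,z):
    p=camera_params(name);K=np.array(p['camera_matrix']);T=np.linalg.inv(np.array(p['extrinsics']))
    d=T[:3,:3]@np.array([(u-K[0,2])/K[0,0],-(v-K[1,2])/K[1,1],-1]);o=T[:3,3]
    return o+d*(z-o[2])/d[2]
def cloud(name,depth):
    p=camera_params(name);K=np.array(p['camera_matrix']);T=np.linalg.inv(np.array(p['extrinsics']))
    v,u=np.mgrid[:384,:512];d=depth
    c=np.stack([(u-K[0,2])/K[0,0]*d,-(v-K[1,2])/K[1,1]*d,-d],-1)
    return c@T[:3,:3].T+T[:3,3]
E
python3 - <<'E'
from h import *
for n in('top','scene'):
    im,d=grab_frame(n);cv2.imwrite(f'pics/{n}0.png',im);np.save(f'pics/{n}0.npy',d);p=camera_params(n);print(n,p,d.min(),d.max())
print(get_state())
E
```

```text
top {'camera_matrix': array([[355.88372589,   0.        , 252.01014242],
       [  0.        , 355.88372589, 191.63751631],
       [  0.        ,   0.        ,   1.        ]]), 'extrinsics': array([[-6.92670378e-03, -9.99975013e-01, -1.41235944e-03,
        -2.47726895e-02],
       [ 9.97601140e-01, -7.00752966e-03,  6.88684298e-02,
        -5.41660261e-01],
       [-6.88766061e-02, -9.31940174e-04,  9.97624751e-01,
        -1.11372089e+00],
       [ 0.00000000e+00,  0.00000000e+00,  0.00000000e+00,
         1.00000000e+00]])} 0.0 1.9937325
scene {'camera_matrix': array([[424.19278393,   0.        , 255.16828417],
       [  0.        , 424.19278393, 190.19110702],
       [  0.        ,   0.        ,   1.        ]]), 'extrinsics': array([[-0.18266843,  0.98297015,  0.02004802,  0.1222024 ],
       [-0.68139602, -0.14127292,  0.7181514 ,  0.2810262 ],
       [ 0.70875363,  0.11752295,  0.69559805, -1.81739556],
       [ 0.        ,  0.        ,  0.        ,  1.        ]])} 0.0 3.3659248
{'t': 0.1, 'q': array([ 1.55409664e+00,  3.59325275e-01,  1.11665911e-02, -3.44531362e-04,
       -1.22410742e+00, -2.88081518e-01]), 'qd': array([ 0.0013026 , -0.00051735,  0.00193367, -0.00023136, -0.00146116,
        0.00071279]), 'joint_efforts': array([-2.24370386e-03, -5.84160841e+01,  2.93751973e+01,  7.01564893e+00,
        1.01715521e-02, -4.85224814e-05]), 'eef_pos': array([0.20245471, 0.64348034, 0.23671042]), 'ee_rot': array([ 3.14009141e+00, -1.07074432e-04, -3.04898431e-01]), 'force': array([ 0.31778668, -0.18212978,  0.03482392]), 'moment': array([-0.00693672, -0.05319498, -0.02400099]), 'width': 0.08773355743447175}
```

View pics/top0.png

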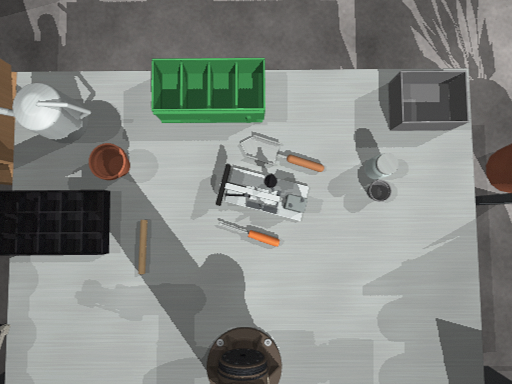

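View pics/scene0.png

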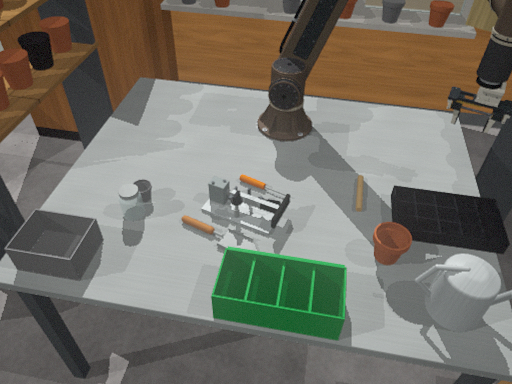

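```bash
python3 - <<'E'
from h import *
a=cv2.imread('pics/top0.png')[120:260,190:350];cv2.imwrite('pics/topz.png',cv2.resize(a,None,fx=5,fy=4.2857142,interpolation=cv2.INTER_CUBIC)[:, :800])
a=cv2.imread('pics/scene0.png')[160:260,170:310];cv2.imwrite('pics/scenez.png',cv2.resize(a,None,fx=5.5,fy=5.5,interpolation=cv2.INTER_CUBIC))
d=np.load('pics/top0.npy');c=cloud('top',d)
for (u,v) in [(270,181),(222,185),(295,200),(240,190),(265,196),(110,160),(380,185)]: print(u,v,c[v,u].round(4))
# height map
np.set_printoptions(linewidth=250)
print((c[160:226:2,212:316:2,2]*1000).round().astype(int))
E
```

```text
270 181 [ 0.5653 -0.0812  0.1174]
222 185 [0.5578 0.0616 0.0813]
295 200 [ 0.5106 -0.1562  0.0914]
240 190 [0.5431 0.0078 0.0709]
265 196 [ 0.5242 -0.0678  0.0729]
110 160 [0.6472 0.4279 0.0131]
380 185 [ 0.5599 -0.4367  0.0174]
[[-2 -2 -2 ... 16  2 -1]
 [ 2  2 -2 ... 23 25 23]
 [ 0  1  2 ... 28 27 25]
 ...
 [ 3  1 -1 ...  1  2  0]
 [ 1  0  1 ...  1  0 -2]
 [ 2 -2  0 ... -4  1 -3]]
```

View pics/topz.png

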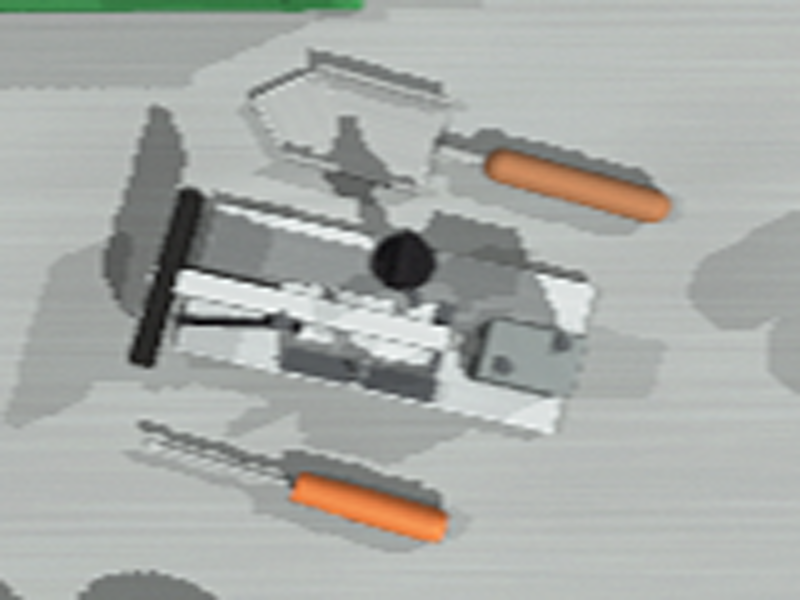

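View pics/scenez.png

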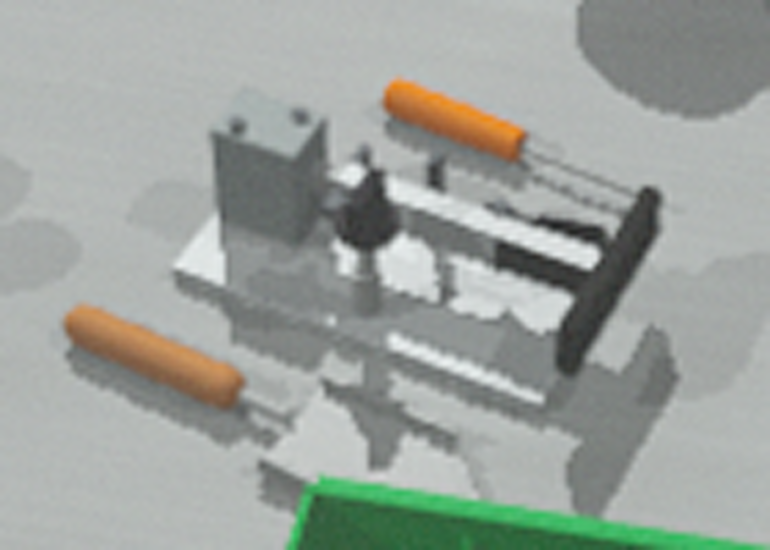

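```bash
python3 - <<'E'
from h import *
im=cv2.imread('pics/top0.png');d=np.load('pics/top0.npy');c=cloud('top',d)
V,U=np.mgrid[:384,:512]
roi=(U>205)&(U<320)&(V>155)&(V<230)&(d>0)
dark=im.max(2)<70
def rect(m,n):
    p=c[m][:,:2].astype(np.float32)*1000
    r=cv2.minAreaRect(p);print(n,len(p),'rect',np.round(r[0],1),np.round(r[1],1),round(r[2],1),'mean',c[m].mean(0).round(4));
z=c[...,2]
def big(m):
    n,l,s,_=cv2.connectedComponentsWithStats(m.astype(np.uint8),connectivity=8)
    return l==1+np.argmax(s[1:,4])
foot=big(roi&dark&(U<232)&(z>.06)&(z<.1));rect(foot,'foot')
block=big(roi&(z>.08)&(z<.1)&~dark&(U>280));rect(block,'block')
knob=big(roi&dark&(U>255)&(U<285)&(z>.08));rect(knob,'knob all')
wing=big(roi&dark&(U>255)&(U<285)&(z>.105));rect(wing,'wing')
leg=big(roi&(~dark)&(im.min(2)>150)&(z>.06)&(z<.08));rect(leg,'leg')
for m,n in((foot,'f'),(leg,'l'),(wing,'w')):
    p=c[m][:,:2];p=p-p.mean(0);w,v=np.linalg.eigh(p.T@p);print(n,'ang',np.degrees(np.arctan2(v[1,1],v[0,1])))
    vv,uu=np.where(m);print(uu.min(),uu.max(),vv.min(),vv.max())
plate=big(roi&(z>.007)&(z<.018)&(im.min(2)>190));
hm=np.clip(z[155:230,205:320]*2000,0,255).astype(np.uint8);cv2.imwrite('pics/hm.png',cv2.resize(cv2.applyColorMap(hm,cv2.COLORMAP_JET),None,fx=6.9,fy=6.9,interpolation=cv2.INTER_NEAREST))
E
```

```text
foot 202 rect [558.9  54.9] [ 22.9 126.3] 75.3 mean [0.5607 0.0585 0.0801]
block 297 rect [ 503.  -160.1] [59.6 44.1] 74.6 mean [ 0.5027 -0.1594  0.092 ]
knob all 128 rect [568.2 -84.1] [33.3 36.3] 87.9 mean [ 0.568  -0.0832  0.0995]
wing 50 rect [568.5 -84.3] [11.4 35.5] 78.4 mean [ 0.5681 -0.0841  0.1156]
leg 330 rect [537.1 -32.1] [174.8  18.2] 75.1 mean [ 0.5364 -0.0319  0.0728]
f ang 164.89427514581047
216 230 164 205
l ang 75.12652577982506
225 281 183 201
w ang 170.99258455903376
269 273 174 186
```

View pics/hm.png

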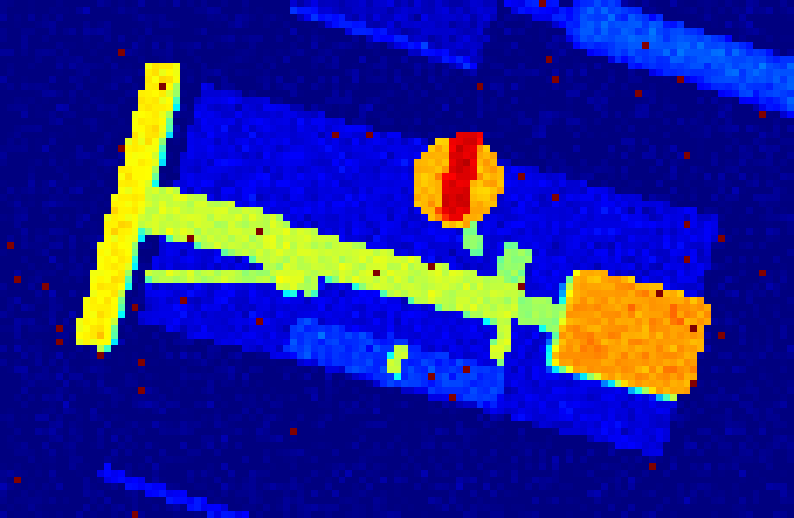

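play_rows([
  [0,0,-0.185,0.022,-0.044,0,1],
  [0,0,-0.185,0.022,-0.044,0,1],
  [0,0,-0.185,0.022,-0.044,0,1],
  [0,0,-0.185,0.022,-0.044,0,1],
  [0,0,-0.185,0.022,-0.044,0,1],
  [0,0,-0.185,0.022,-0.044,0,1],
  [0,0,-0.185,0.022,-0.044,0,1],
  [0,0,-0.185,0.022,-0.044,0,1],
  [0,0,-0.185,0.022,-0.044,0,1],
  [0,0,-0.185,0.022,-0.044,0,1],
], grip_force=15)

```text
t: 1.35
eef_pos: [0.4244, 0.1899, 0.2322]
ee_rot: [3.135, -0.003, -2.182]
force: [0.8, 0.2, -0.1]
width: 0.0878
```

```bash
cat > meas.py <<'E'
from h import *
V,U=np.mgrid[:384,:512]
# precise frame from saved images: average points
im=cv2.imread('pics/top0.png');d=np.load('pics/top0.npy');c=cloud('top',d);z=c[...,2]
a=np.radians(75.05);ex=np.array([np.cos(a),np.sin(a)]);ey=np.array([-ex[1],ex[0]])
o=np.array([.503,-.1601])+.12*ex
def cr(p): p=np.asarray(p)[...,:2]-o;return np.stack([p@ex,p@ey],-1)
if __name__=='__main__':
    print(o,'knob',cr([.5683,-.0842]))
    q=cr(c)
    roi=(U>205)&(U<320)&(V>150)&(V<235)
    for n,m in (('foot',roi&(z>.076)&(z<.087)&(U<235)),('mark',roi&(z>.055)&(z<.085)&(U>258)&(U<268)&(V>203)&(V<212)),('idx',roi&(z>.055)&(z<.085)&(q[...,1]>.012)&(U>270)&(U<284)&(V<212)),
      ('lever',roi&(z>.055)&(z<.085)&(q[...,1]>.012)&(q[...,0]>.04)&(q[...,0]<.085)),('legtop',roi&(z>.066)&(abs(q[...,1])<.011)&(z<.08))):
        p=q[m];print(n,m.sum(),(p.mean(0)*1000).round(1),(p.min(0)*1000).round(1),(p.max(0)*1000).round(1),z[m].mean().round(4))
        if m.sum()<30:
            for v,u in zip(*np.where(m)): print(u,v,(q[v,u]*1000).round(1),z[v,u].round(3),im[v,u])
E
python3 meas.py
```

```text
[ 0.53395712 -0.04416184] knob [-0.02982328 -0.0435093 ]
foot 205 [105.7   1. ] [ 80.1 -63.8] [113.8  64. ] 0.0805
mark 8 [-24.5  36.3] [-27.   31.1] [-21.9  41.5] 0.0728
262 205 [-23.4  32. ] 0.073 [108 106 102]
263 205 [-26.3  31.1] 0.071 [116 114 109]
262 206 [-24.1  34.9] 0.073 [117 115 111]
263 206 [-27.   34.2] 0.074 [109 107 103]
261 207 [-21.9  38.6] 0.074 [106 104 100]
262 207 [-24.9  37.8] 0.071 [127 127 121]
261 208 [-22.7  41.5] 0.073 [93 91 85]
262 208 [-25.6  40.7] 0.073 [100  98  93]
idx 11 [-67.1  19.7] [-70.2  14. ] [-64.1  26.1] 0.0723
277 203 [-65.9  14.6] 0.071 [92 89 87]
278 203 [-68.6  14. ] 0.074 [165 166 160]
276 204 [-64.1  17.9] 0.063 [103 101  98]
277 204 [-66.4  17.7] 0.074 [111 109 105]
278 204 [-69.2  17.1] 0.077 [178 178 173]
276 205 [-64.1  21.5] 0.076 [112 108 105]
277 205 [-67.1  20.7] 0.076 [130 128 124]
278 205 [-70.2  19.8] 0.072 [189 189 183]
276 206 [-65.   24.3] 0.074 [94 90 88]
277 206 [-67.9  23.6] 0.074 [147 146 141]
277 207 [-69.2  26.1] 0.065 [186 187 181]
lever 31 [63.  21.4] [40.8 13.9] [84.8 28.4] 0.0709
legtop 389 [13.9 -0.1] [-90.2 -10.9] [113.8  10.5] 0.0729
```

play_rows([
  [0,0,-0.185,0.024,-0.045,0,1],
  [0,0,-0.185,0.024,-0.045,0,1],
  [0,0,-0.185,0.024,-0.045,0,1],
  [0,0,-0.185,0.024,-0.045,0,1],
  [0,0,-0.185,0.024,-0.045,0,1],
  [0,0,-0.185,0.024,-0.045,0,1],
  [0,0,0,0,0,0,1],
])

```text
t: 2.22
eef_pos: [0.5713, -0.0929, 0.2305]
ee_rot: [3.135, -0.005, 2.969]
force: [-0.9, -0.4, -0.9]
width: 0.0878
```

play_rows([
  [0,0,0.01,-0.003,0.009,-0.03,1],
  [0,0,0,0,0,-0.03,1],
  [0,0,0,0,0,-0.03,1],
  [0,0,0,0,0,0,1],
])

```text
t: 2.72
eef_pos: [0.5667, -0.0832, 0.1378]
ee_rot: [3.135, -0.007, 2.982]
force: [0.4, 0.5, -0.0]
width: 0.0874
```

```bash
python3 - <<'E'
from h import *
im,d=grab_frame('scene');a=im[130:250,170:310];cv2.imwrite('pics/s1.png',cv2.resize(a,None,fx=5,fy=5,interpolation=cv2.INTER_CUBIC));print(get_state()['q'])
E
```

```text
[ 0.18976226  0.27966614 -0.33951389 -0.00971711 -0.95284761 -1.91459627]
```

View pics/s1.png

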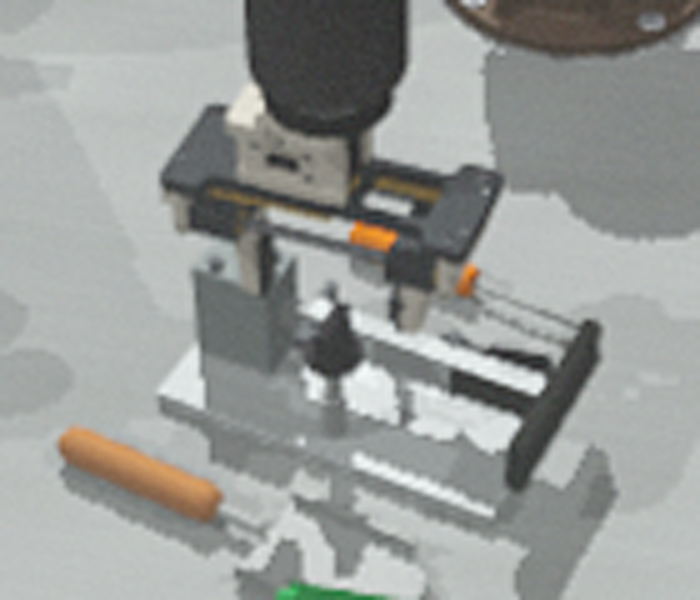

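play_rows([
  [0,0,0,0.001,-0.001,-0.018,0.6],
  [0,0,0,0,0,-0.013,0.4],
  [0,0,0,0,0,0,0.2],
  [0,0,0,0,0,0,0.0],
  [0,0,0,0,0,0,0],
  [0,0,0,0,0,0,0],
])

```text
t: 3.52
eef_pos: [0.5727, -0.0832, 0.1144]
ee_rot: [3.133, 0.005, 2.985]
force: [-0.2, 0.5, 0.2]
width: 0.0329
```

play_rows([
  [0,0,0,-0.004,-0.001,-0.009,0.33],
  [0,0,0,0,0,0,0.33],
])

```text
t: 3.78
eef_pos: [0.5683, -0.0843, 0.1049]
ee_rot: [3.133, 0.005, 2.985]
force: [-0.6, 0.3, 0.4]
width: 0.0294
```

play_rows([
  [0,0,0,0,0,0,0],
  [0,0,0,0,0,0,0],
  [0,0,0,0,0,0,0],
  [0,0,0,0,0,0,0],
])

```text
t: 4.28
eef_pos: [0.5682, -0.0843, 0.1048]
ee_rot: [3.133, 0.005, 2.985]
force: [-0.5, 0.1, 0.8]
width: 0.0118
```

play_rows([
  [0,0,0.17,0,0,0,0],
  [0,0,0.18,0,0,0,0],
  [0,0,0.18,0,0,0,0],
  [0,0,0.18,0,0,0,0],
])

```text
t: 4.78
eef_pos: [0.5684, -0.085, 0.1048]
ee_rot: [3.134, 0.005, -2.567]
force: [0.9, -0.9, -1.3]
width: 0.012
```

play_rows([
  [0,0,0.18,0,0.0005,0,0],
  [0,0,0.18,0,0,0,0],
  [0,0,0.18,0,0,0,0],
  [0,0,0.16,0,0,0,0],
  [0,0,0,0,0,0,0],
])

```text
t: 5.4
eef_pos: [0.569, -0.0855, 0.1048]
ee_rot: [3.135, 0.005, -1.845]
force: [0.3, 0.6, 0.2]
width: 0.012
```

play_rows([
  [0,0,0,0,0,0,0.4],
  [0,0,0,0,0,0,0.4],
  [0,0,0,0,0,0.02,0.6],
  [0,0,0,0,0,0.03,1],
  [0,0,0,0,0,0.02,1],
])

```text
t: 6.02
eef_pos: [0.5677, -0.0856, 0.1748]
ee_rot: [3.131, 0.003, -1.856]
force: [0.6, 0.0, -0.4]
width: 0.0564
```

```bash
python3 - <<'E'
from meas import *
s=[];
for i in range(3):
    im,d=grab_frame('top')
    cc=cloud('top',d);q=cr(cc);z=cc[...,2]
    roi=(U>205)&(U<320)&(V>150)&(V<235)
    w=roi&(z>.108)&(z<.122)&(np.abs(q[...,0]+.03)<.03)&(np.abs(q[...,1]+.0435)<.03)
    p=q[w];print(w.sum());
    if w.sum()>5:
        p=p-p.mean(0);e,v=np.linalg.eigh(p.T@p);print(v[:,1])
cv2.imwrite('pics/t2.png',cv2.resize(im[120:260,190:350],None,fx=5,fy=4.28,interpolation=cv2.INTER_CUBIC));
E
```

```text
0
0
0
```

View pics/t2.png

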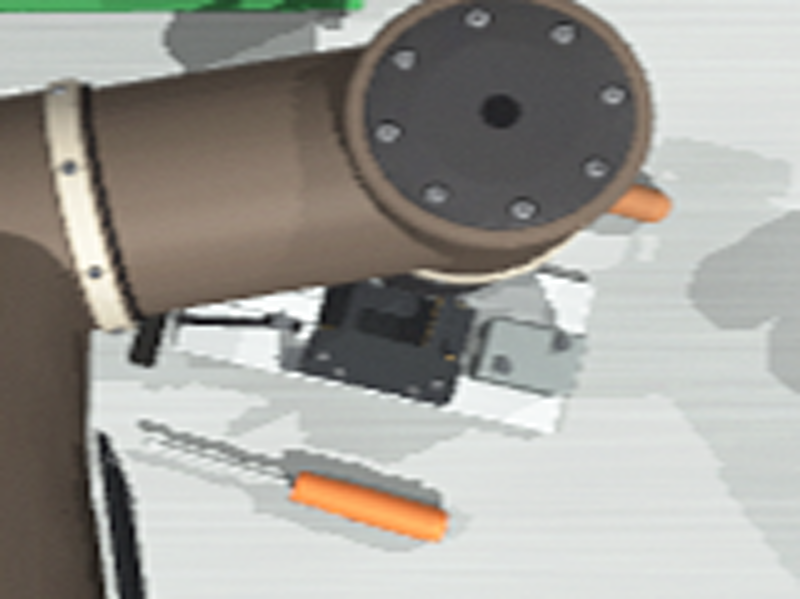

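```bash
python3 - <<'E'
from meas import *
q=cr(c);roi=(U>205)&(U<240)&(V>150)&(V<235)
m=roi&(z>.077)&(z<.087)
x=q[m][:,0]*1000;print(np.histogram(x,np.arange(80,120,2)));print(np.median(x),q[m&(abs(q[...,0]-.105)<.012)].mean(0))
d2=d
# also ray at 0.081
p=camera_params('top')
pts=np.array([cr(ray('top',u,v,.081)) for v,u in zip(*np.where(m))])
print(np.percentile(pts[:,0]*1000,[2,10,50,90,98]))
# scene-camera check
ds=np.load('pics/scene0.npy');cs=cloud('scene',ds);qs=cr(cs)
ms=(cs[...,2]>.075)&(cs[...,2]<.087)&(abs(qs[...,0]-.105)<.03)&(abs(qs[...,1])<.07)
print(ms.sum(),np.percentile(qs[ms],[2,50,98],axis=0)*1000)
ms=(cs[...,2]>.089)&(cs[...,2]<.095)&(abs(qs[...,0]+.12)<.05)&(abs(qs[...,1])<.05)
print('block',ms.sum(),np.percentile(qs[ms],[2,50,98],axis=0)*1000)
E
```

```text
(array([ 1,  1,  1,  0,  0,  1,  0,  0,  0,  9, 25, 31, 27, 24, 31, 26, 20,
        0,  0]), array([ 80,  82,  84,  86,  88,  90,  92,  94,  96,  98, 100, 102, 104,
       106, 108, 110, 112, 114, 116, 118]))
106.3711552278458 [0.10646382 0.00082574]
[ 98.52090321 100.53981502 106.36913318 112.02756915 113.01689762]
147 [[ 83.84752355 -63.49943894]
 [110.54537551  -3.2328857 ]
 [117.10758798  62.02313764]]
block 126 [[-144.04356955  -21.10376162]
 [-113.95773466   -2.6712267 ]
 [ -88.38534875   22.2558435 ]]
```

play_rows([
  [0,0,0.024,-0.005,0.041,0,1],
  [0,0,0,-0.005,0.041,0,1],
  [0,0,0,-0.005,0.041,0,1],
  [0,0,0,0,0,0,1],
  [0,0,0,0,0,0,1],
])

```text
t: 6.8
eef_pos: [0.55, 0.0399, 0.1696]
ee_rot: [3.127, 0.001, -1.837]
force: [0.0, 0.1, -0.8]
width: 0.0876
```

```bash
python3 - <<'E'
from meas import *
im,d=grab_frame('top');np.save('pics/t3.npy',d);cv2.imwrite('pics/t3r.png',im)
cv2.imwrite('pics/t3.png',cv2.resize(im[120:260,190:350],None,fx=5,fy=4.28,interpolation=cv2.INTER_CUBIC));
im,d=grab_frame('scene');cv2.imwrite('pics/s3.png',cv2.resize(im[130:250,170:310],None,fx=5,fy=5,interpolation=cv2.INTER_CUBIC))
s=get_state();p=s['eef_pos'];print(p,cr(p)*1000,s['ee_rot'],s['width'],s['q'])
E
```

```text
[0.55016785 0.03945327 0.16976223] [84.96682608  5.90867807] [ 3.12730037e+00  1.23327949e-03 -1.83775917e+00] 0.08777921387175015 [ 0.41961257  0.22002987 -0.34242718 -0.01176119 -1.01864276 -0.68034596]
```

View pics/t3.png

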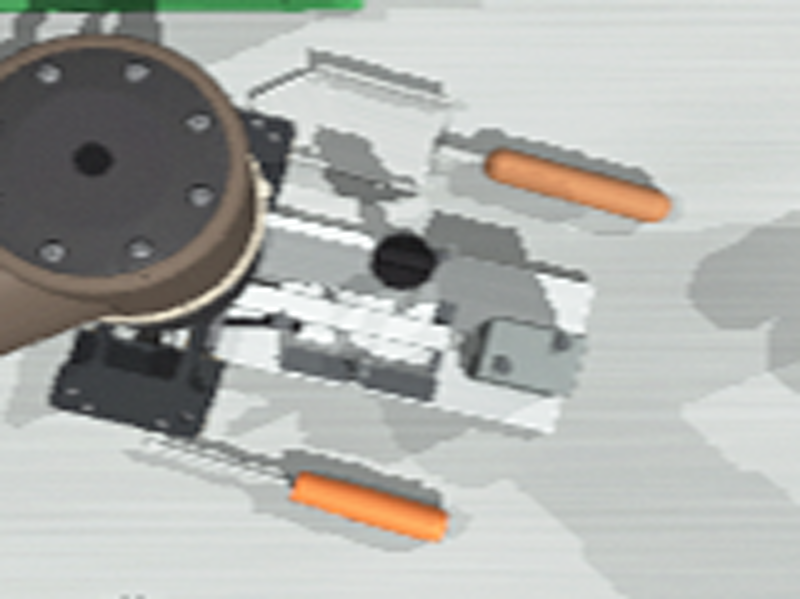

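View pics/s3.png

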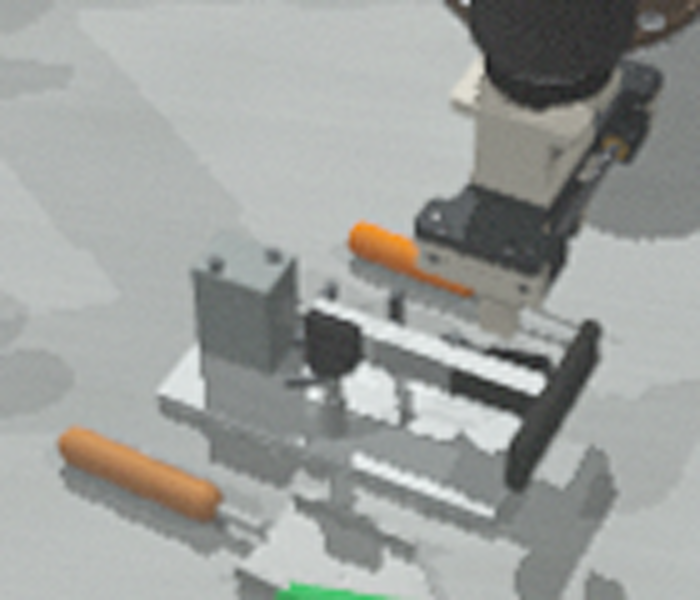

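play_rows([
  [-0.0038,-0.0138,0.006,0.003,-0.0025,0,1],
  [0,0,0,0,0,-0.03,1],
  [0,0,0,0,0,-0.025,1],
  [0,0,0,0,0,0,1],
])

```text
t: 7.4
eef_pos: [0.5542, 0.0337, 0.1139]
ee_rot: [-3.138, 0.002, -1.835]
force: [-0.1, -0.6, 0.1]
width: 0.0877
```

```bash
python3 - <<'E'
from meas import *
s=get_state();p=s['eef_pos'];print(p,cr(p)*1000,s['ee_rot'],s['force'])
E
```

```text
[0.55423605 0.0336921  0.11388763] [80.4501685   0.49193866] [-3.13801680e+00  1.63126745e-03 -1.83511375e+00] [-0.13554799 -0.59115255  0.13297336]
```

play_rows([
  [0,0,0,-0.001,0.003,0,1],
  [0,0,0,0,0,-0.02,1],
  [0,0,0,0,0,-0.02,1],
  [0,0,0,0,0,-0.016,1],
  [0,0,0,0,0,0,1],
])

```text
t: 8.02
eef_pos: [0.5568, 0.0372, 0.0619]
ee_rot: [-3.13, 0.006, -1.835]
force: [-0.4, 1.5, 0.7]
width: 0.0877
```

```bash
python3 - <<'E'
from meas import *
im,d=grab_frame('top');np.save('pics/t4.npy',d);cv2.imwrite('pics/t4r.png',im)
cv2.imwrite('pics/t4.png',cv2.resize(im[120:260,190:350],None,fx=5,fy=4.28,interpolation=cv2.INTER_CUBIC));
im,d=grab_frame('scene');cv2.imwrite('pics/s4.png',cv2.resize(im[130:250,170:310],None,fx=5,fy=5,interpolation=cv2.INTER_CUBIC))
s=get_state();p=s['eef_pos'];print(p,cr(p)*1000,s['ee_rot'],s['force'])
E
```

```text
[0.55765764 0.03753567 0.06302304] [85.04632419 -1.82228883] [-3.12841532  0.00710021 -1.83507118] [ 0.56187107  0.32465589 -0.14174534]
```

View pics/t4.png

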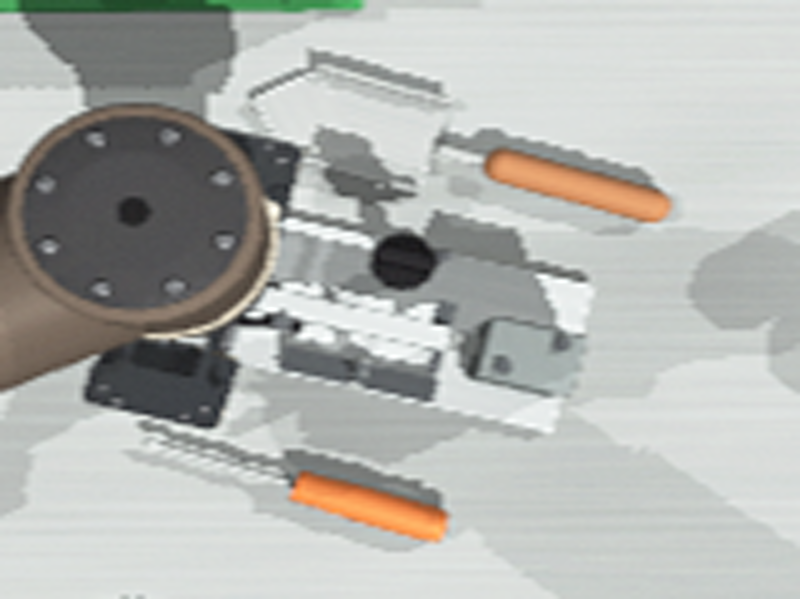

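View pics/s4.png

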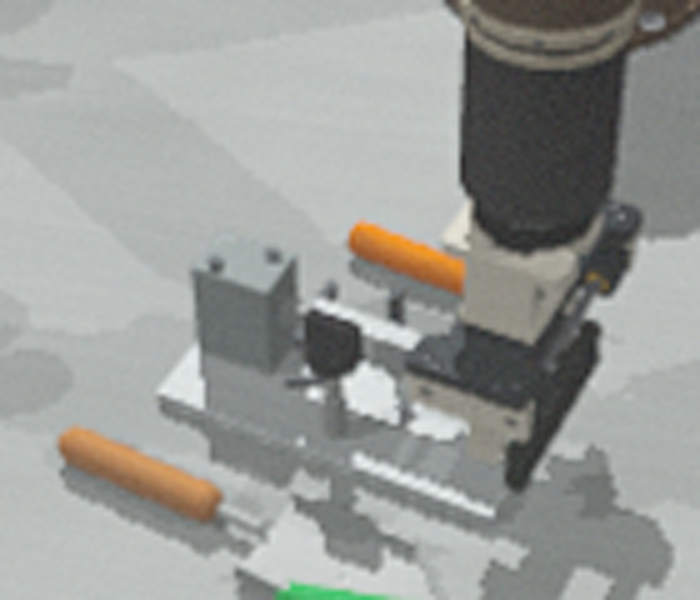

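play_rows([
  [0.0035,0.0127,0.002,-0.004,0.001,-0.008,1],
  [0,0,0,0,0,0,1],
  [0,0,0,0,0,0,1],
])

```text
t: 8.5
eef_pos: [0.5543, 0.039, 0.056]
ee_rot: [-3.141, 0.009, -1.833]
force: [-0.5, 0.0, -0.2]
width: 0.0879
```

```bash
python3 - <<'E'
from meas import *
s=get_state();p=s['eef_pos'];print(p,cr(p)*1000,s['ee_rot'],s['force'])
E
```

```text
[0.55432512 0.03898369 0.05599509] [85.58562519  1.77098454] [-3.14050565  0.00860503 -1.83272811] [-0.45270795  0.03985709 -0.19186143]
```

play_rows([
  [0,0,0,0.0026,0.0097,0,1],
  [0,0,0,0.0026,0.0097,0,1],
  [0,0,0,0.0026,0.0097,0,1],
  [0,0,0,0.002,0.0075,0,1],
  [0,0,0,0,0,0,1],
  [0,0,0,0,0,0,1],
])

```text
t: 9.25
eef_pos: [0.5635, 0.0749, 0.056]
ee_rot: [3.141, 0.002, -1.832]
force: [-0.7, -4.4, 0.9]
width: 0.0872
```

```bash
cat > look.py <<'E'
from meas import *
import sys
k=sys.argv[1];ims=[]
s=get_state();p=s['eef_pos'];print('before',p,cr(p)*1000,s['ee_rot'],s['force'],s['width'])
for i in range(3):
    im,d=grab_frame('top');ims.append(im.astype(float));np.save(f'pics/{k}_{i}.npy',d)
    cc=cloud('top',d);q=cr(cc);zz=cc[...,2]
    r=(zz>.062)&(zz<.082)&(q[...,0]>-.085)&(q[...,0]<.0)
    I=r&(q[...,1]>.014)&(q[...,1]<.0275);M=r&(q[...,1]>.0295)&(q[...,1]<.046)
    print('idx',I.sum(),(q[I].mean(0)*1000).round(1),'mark',M.sum(),(q[M].mean(0)*1000).round(1))
im=np.mean(ims,0).astype(np.uint8);cv2.imwrite(f'pics/{k}r.png',im)
cv2.imwrite(f'pics/{k}.png',cv2.resize(im[170:230,225:305],None,fx=10,fy=10,interpolation=cv2.INTER_CUBIC))
im,d=grab_frame('scene');cv2.imwrite(f'pics/{k}s.png',cv2.resize(im[150:230,190:290],None,fx=8,fy=7.5,interpolation=cv2.INTER_CUBIC))
s=get_state();p=s['eef_pos'];print('after',p,cr(p)*1000,s['ee_rot'],s['force'],s['t'])
E
python3 look.py L5
```

```text
before [0.56353885 0.07492424 0.05596715] [122.6865537    2.14092632] [ 3.14067519e+00  2.28383369e-03 -1.83163028e+00] [-0.72401335 -4.42127454  0.92018631] 0.08722295315124279
idx 9 [-33.5  20.3] mark 8 [-24.5  36.3]
idx 9 [-33.5  20.3] mark 8 [-24.5  36.3]
idx 9 [-33.5  20.3] mark 8 [-24.5  36.3]
after [0.56352912 0.07479491 0.05596968] [122.55909052   2.11696903] [ 3.14069398e+00  2.50647232e-03 -1.83181087e+00] [ 0.79223754 -3.99893619  0.67036084] 9.45
```

View pics/L5.png

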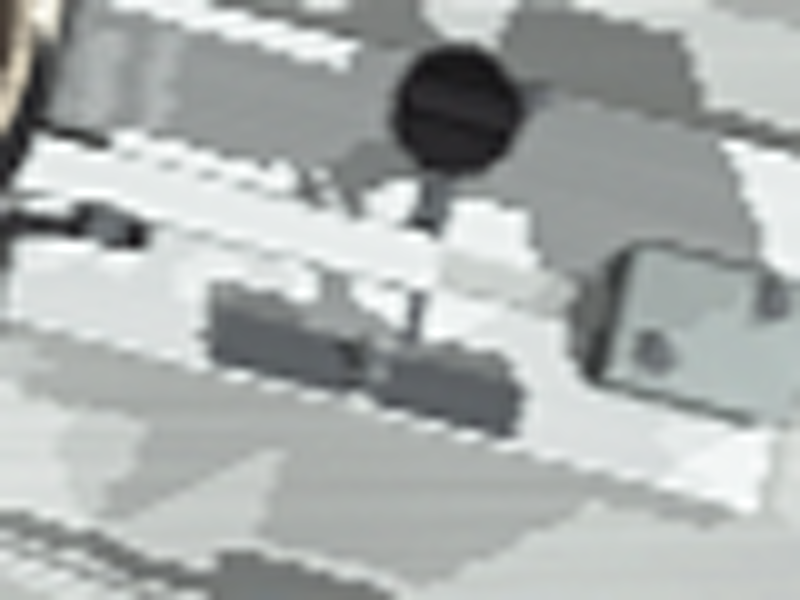

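View pics/L5s.png

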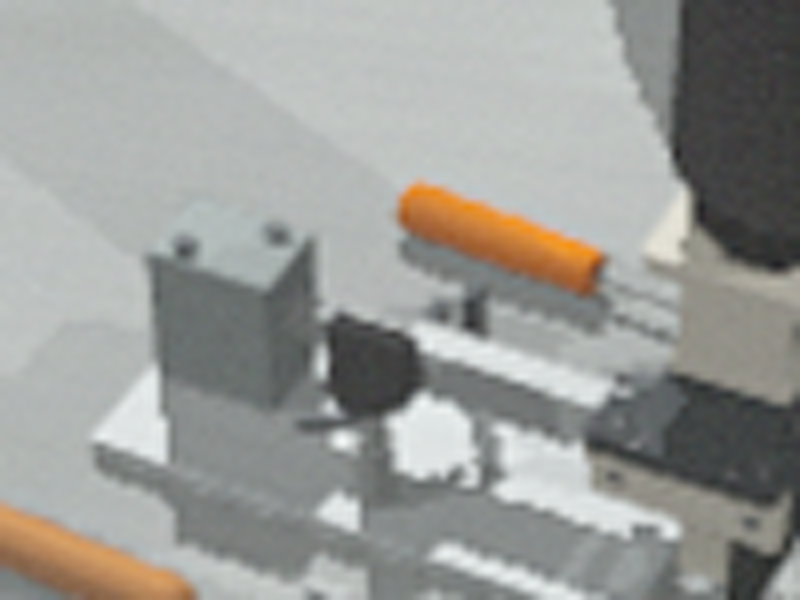

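play_rows([
  [0,0,0,0.0013,0.005,0,1],
  [0,0,0,0.0006,0.0024,0,1],
  [0,0,0,0,0,0,1],
])

```text
t: 9.82
eef_pos: [0.5652, 0.0813, 0.0559]
ee_rot: [3.14, 0.002, -1.832]
force: [0.7, -4.4, 0.3]
width: 0.0876
```

```bash
python3 look.py L6
```

```text
before [0.56523639 0.08133221 0.05594484] [129.3155406    2.15394942] [ 3.14046279e+00  1.62612511e-03 -1.83200516e+00] [ 0.68722709 -4.44646072  0.27379082] 0.08755311005153352
idx 9 [-26.9  20.3] mark 8 [-24.5  36.4]
idx 9 [-26.9  20.3] mark 8 [-24.5  36.3]
idx 9 [-27.   20.3] mark 8 [-24.5  36.3]
after [0.56524695 0.08128341 0.05595003] [129.27111981   2.13115336] [ 3.14051301e+00  1.68099115e-03 -1.83208626e+00] [ 0.46889475 -4.75208632  0.05231206] 10.025
```

View pics/L6.png

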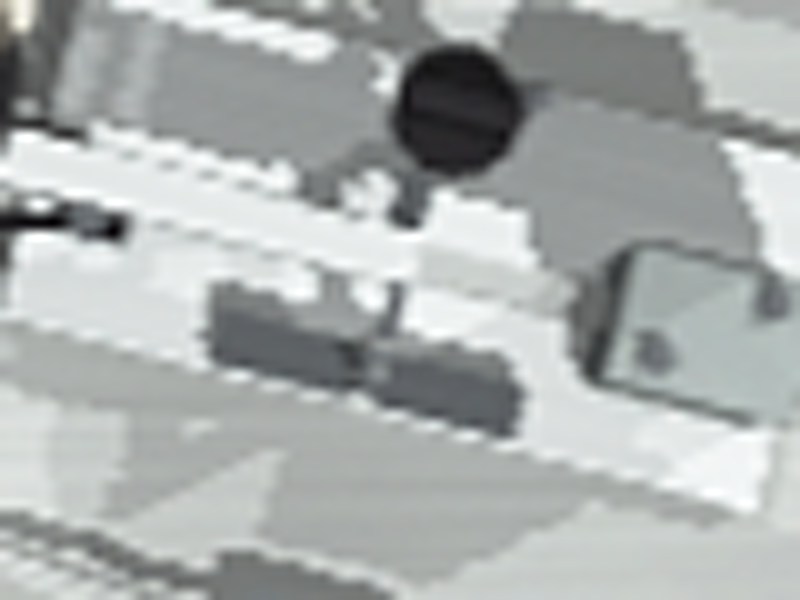

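View pics/L6s.png

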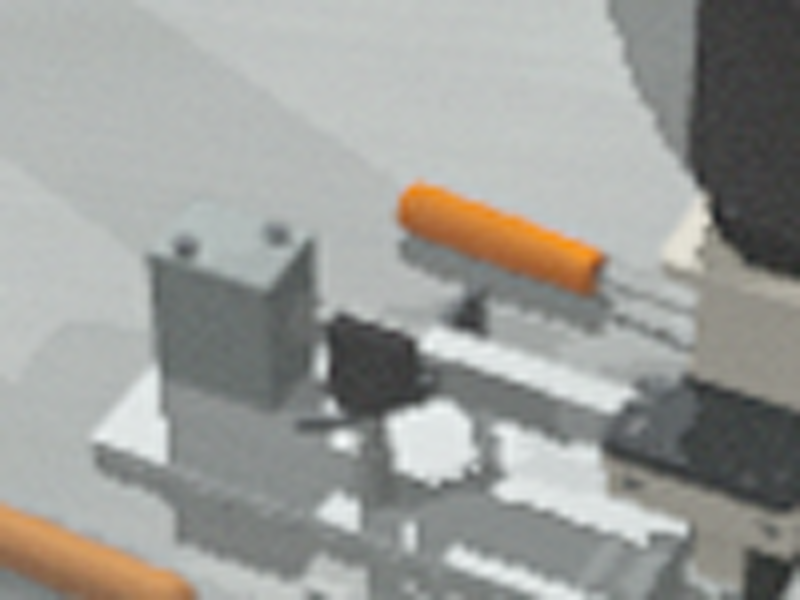

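```bash
python3 - <<'E'
from meas import *
for k in('L5','L6'):
  im=cv2.imread(f'pics/{k}r.png');d=np.load(f'pics/{k}_0.npy');cc=cloud('top',d);q=cr(cc);zz=cc[...,2]
  r=(zz>.05)&(zz<.085)&(q[...,0]>-.055)&(q[...,0]<.0)&(q[...,1]>.009)&(q[...,1]<.047)
  for v,u in zip(*np.where(r)): print(k,u,v,(cr(ray('top',u,v,.073))*1000).round(1),int(zz[v,u]*1000),im[v,u].mean().round())
im=cv2.imread('pics/L6r.png').mean(2).astype(int)
print('    ',list(range(256,274)))
for v in range(196,214): print(v,im[v,256:274],(cloud('top',np.load('pics/L6_0.npy'))[v,256:274,2]*1000).round().astype(int))
E
```

```text
L5 260 197 [-11.5  10. ] 56 199.0
L5 261 197 [-14.4   9.3] 68 214.0
L5 264 198 [-23.9   9.9] 59 168.0
L5 265 198 [-26.9   9.2] 71 208.0
L5 266 199 [-30.6  11.4] 74 127.0
L5 267 199 [-33.5  10.6] 68 161.0
L5 268 199 [-36.4   9.8] 76 223.0
L5 266 200 [-31.3  14.3] 72 117.0
L5 267 200 [-34.2  13.5] 73 168.0
L5 266 201 [-32.1  17.2] 73 99.0
L5 267 201 [-35.   16.5] 76 199.0
L5 266 202 [-32.8  20.1] 76 119.0
L5 267 202 [-35.7  19.4] 74 213.0
L5 265 203 [-30.6  23.8] 71 114.0
L5 266 203 [-33.6  23.1] 71 110.0
L5 267 203 [-36.5  22.3] 72 211.0
L5 266 204 [-34.3  26. ] 70 128.0
L5 262 205 [-23.4  32. ] 72 114.0
L5 263 205 [-26.3  31.2] 73 129.0
L5 261 206 [-21.2  35.6] 52 93.0
L5 262 206 [-24.1  34.9] 70 127.0
L5 263 206 [-27.   34.1] 70 121.0
L5 261 207 [-22.   38.6] 69 109.0
L5 262 207 [-24.9  37.8] 71 142.0
L5 261 208 [-22.7  41.5] 70 97.0
L5 262 208 [-25.6  40.7] 70 109.0
L5 262 209 [-26.4  43.7] 54 109.0
L6 257 196 [-1.9  9.4] 67 204.0
L6 260 197 [-11.5  10. ] 54 198.0
L6 261 197 [-14.4   9.3] 69 214.0
L6 264 198 [-23.9   9.9] 71 129.0
L6 265 198 [-26.9   9.2] 70 176.0
L6 264 199 [-24.7
[... 2539 characters left out ...]
09 195 153 148 185 156 108  93  95  97  98 100 101  99  97  97  98  98] [11 12 13 20 21 23 52 17 22 19 25 24 18 22 21 20 25 25]
210 [175 167 175 185 209 218 165 103  88  92  94  95  96  95  97 100  98  98] [ 4  2 -1 10 23 25 22 25 25 24 24 23 20 22 26 25 21 21]
211 [173 171 173 175 183 189 188 204 217 190 138 108  90  93  95  97  95  96] [ 3 -1 -2  2  1  1  5 11 11 17 10 23 21 22 19 24 22 25]
212 [176 175 176 176 176 176 177 182 173 175 198 208 219 176 117 108  92  94] [1148   -3    1    0    0    2   -2    5    3   -3    6   11   10   12
   20   21   21   23]
213 [172 172 174 173 174 174 174 174 173 175 180 183 173 175 196 224 219 159] [-2  2 -2 -2  3 -1 -4 -2 -3  2  1  0  1  0 -2 10 12 12]
```

```bash
python3 - <<'E'
from meas import *
np.set_printoptions(linewidth=220)
ims=[]
for i in range(2):
    im,d=grab_frame('scene');ims.append(im)
np.save('pics/L6sd.npy',d);cv2.imwrite('pics/L6sr.png',im)
P=camera_params('scene');K=P['camera_matrix'];T=P['extrinsics']
def proj(x,y,zz):
    w=np.append(o+x*ex+y*ey,[zz,1]);cc=T@w;return K[0,0]*cc[0]/-cc[2]+K[0,2],K[1,1]*-cc[1]/-cc[2]+K[1,2]
for n,x,y in(('idx',-.0268,.020),('idxtip',-.0268,.027),('mark',-.0245,.030),('markfar',-.0245,.042)): print(n,proj(x,y,.073),proj(x,y,.03))
for name,im,d in (('t0',cv2.imread('pics/scene0.png'),np.load('pics/scene0.npy')),('L6',ims[-1],d)):
    cc=cloud('scene',d);q=cr(cc)
    print(name)
    for v in range(184,200): print(v,im[v,236:262].mean(1).astype(int),(cc[v,236:262,2]*1000).round().astype(int))
    cv2.imwrite(f'pics/{name}sz.png',cv2.resize(im[170:215,220:280],None,fx=13,fy=13,interpolation=cv2.INTER_NEAREST))
print(get_state()['eef_pos'])
E
```

```text
idx (np.float64(245.31062685797104), np.float64(191.19264218533795)) (np.float64(245.26158451217907), np.float64(200.2415113378641))
idxtip (np.float64(246.2424124819259), np.float64(189.8880486936834)) (np.float64(246.17428948245592), np.float64(198.935238906048))
mark (np.float64(247.25583796283198), np.float64(189.54561635278685)) (np.float64(247.1668725756943), np.float64(198.5918736352723))
markfar (np.float64(248.8322702999808), np.float64(187.33253309200484)) (np.float64(248.71144424658652), np.float64(196.37546501575528))
t0
184 [183 181 182 174 144 127 130 128 123 122 119 116 109 100 103  99  96 101 103 107 111 112 117 126 132 134] [ 2  1  2 -1 -1  0  4  3  2  0  2  3  0  8 11 12 13 12 17 16 22 21 21 22 25 23]
185 [177 184 183 185 175 152 148 130 129 124 122 124 118 117 114 108 102 104  95 100  97 105 107 110 118 120] [-3  3  5 -4  1 -1  2 -1  2  1 -1 -2  1  0 -6  0  7 12 12 13 18 22 17 19 19 25]
186 [144 169 184 185 184 186 177 152 146 126 128 128 121 123 121 119 115 108 104 101 101  93 100 102 104 109] [76  2  4  1  3  1  1  0  2  4  2  1  5  5  4 -4  0  0  7  5 15 12 20 1
[... 5402 characters left out ...]
  -1   1  -4   3]
197 [ 67  61  69  63  64  61 105 145 168 207 220 215 221 224 225 222 222 225 227 208 193 188 172 168 177 177] [108 111 113 112 116 114 112  70  75  70  73  75  74  75  69  73  70  77  71  77   3   0   1   1  -4   1]
198 [ 66  64  68  60  62  63  85 118 121 128 136 147 188 210 219 223 225 224 222 222 224 224 204 194 194 182] [103 105 106 110 109 108 105  67  66  69  71  74  73  76  75  71  77  72  73  76  78  69  73  -3   4  -3]
199 [ 64  63  63  66  65  62  72  89  91 107 116 113 111 125 170 202 210 218 225 226 223 222 222 223 220 203] [102 101 105 104 104 103  99  70  65  68  67  69  73  76  71  74  76  77  72  70  77  72  76  79  74  74]
[0.56525441 0.08131415 0.05597218]
```

View pics/L6sz.png

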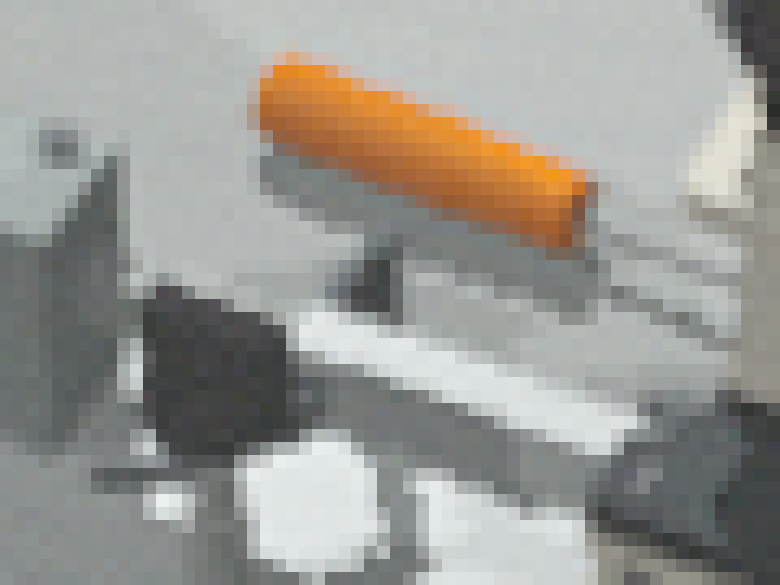

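View pics/t0sz.png

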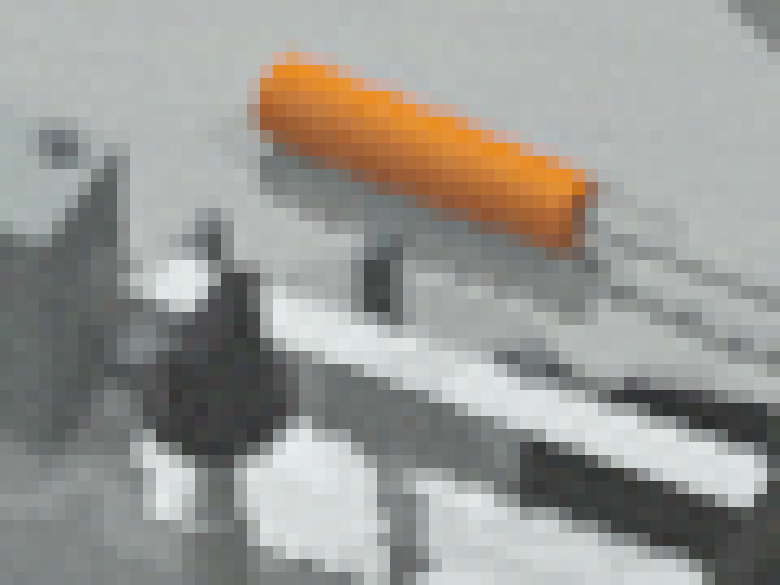

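play_rows([
  [0,0,0,0.0008,0.003,0,1],
  [0,0,0,0,0.0,0,1],
  [0,0,0,0,0.0,0,1],
])

```text
t: 10.5
eef_pos: [0.5659, 0.0839, 0.056]
ee_rot: [3.14, 0.001, -1.832]
force: [1.2, -5.0, 0.1]
width: 0.088
```

```bash
cat > fit.py <<'E'
from meas import *
# edge-interval centre per fin from depth mask
from scipy.optimize import minimize
def centers(name,d):
    cc=cloud(name,d);q=cr(cc);zz=cc[...,2]
    r=(zz>.066)&(zz<.082)&(q[...,0]>-.085)&(q[...,0]<.005)
    out=[]
    for lo,hi in((.0125,.027),(.030,.043)):
        P=[]
        for v,u in zip(*np.where(r)):
            g=cr(ray(name,u,v,.073))
            if lo<g[1]<hi:P.append(g)
        P=np.array(P)*1000;out.append((len(P),P[:,0].mean()))
    return out
if __name__=='__main__':
    for n in('top','scene'):
        for i in range(2):
            im,d=grab_frame(n);a=centers(n,d);print(n,a,'gap',round(a[1][1]-a[0][1],2))
    s=get_state();p=s['eef_pos'];print(cr(p)*1000,p,s['ee_rot'],s['force'],s['t'],s['width'])
E
python3 - <<'E'
from fit import *
for k in('L5_0','L6_0'):
    a=centers('top',np.load(f'pics/{k}.npy'));print(k,a,a[1][1]-a[0][1])
for k in('scene0','L6sd'):
    a=centers('scene',np.load(f'pics/{k}.npy'));print(k,a,a[1][1]-a[0][1])
E
python3 fit.py
```

```text
L5_0 [(10, np.float64(-33.6157426460251)), (8, np.float64(-24.502065196184255))] 9.113677449840843
L6_0 [(10, np.float64(-26.72775073121783)), (8, np.float64(-24.502065196184255))] 2.225685535033577
scene0 [(8, np.float64(-63.35829607702631)), (7, np.float64(-19.58569495371209))] 43.77260112331422
L6sd [(8, np.float64(-22.98004210726718)), (7, np.float64(-19.58569495371209))] 3.394347153555092
top [(10, np.float64(-24.16090284573744)), (7, np.float64(-24.663445551462182))] gap -0.5
top [(10, np.float64(-24.16090284573744)), (8, np.float64(-24.502065196184255))] gap -0.34
scene [(8, np.float64(-19.581029248022325)), (7, np.float64(-19.58569495371209))] gap -0.0
scene [(8, np.float64(-19.581029248022325)), (6, np.float64(-20.29487976733049))] gap -0.71
[132.019825     2.15116483] [0.56593672 0.08394424 0.05595059] [ 3.14038127e+00  1.26933162e-03 -1.83200075e+00] [ 0.65859419 -5.58872267  0.85037107] 10.7 0.08779681343538225
```

play_rows([
  [0,0,0,0,0,0,0.5],
  [0,0,0,0,0,0,0.5],
  [0,0,0,0,0,0,0.45],
], grip_force=40)

```text
t: 11.08
eef_pos: [0.562, 0.0831, 0.0545]
ee_rot: [3.134, -0.002, -1.833]
force: [-4.3, -3.2, 0.4]
width: 0.0631
```

```bash
python3 fit.py
```

```text
top [(9, np.float64(-25.72638297752814)), (8, np.float64(-24.502065196184255))] gap 1.22
top [(10, np.float64(-26.06727592329999)), (8, np.float64(-24.502065196184255))] gap 1.57
scene [(10, np.float64(-27.644047948549495)), (7, np.float64(-19.58569495371209))] gap 8.06
scene [(9, np.float64(-21.191697572291375)), (6, np.float64(-20.29487976733049))] gap 0.9
[129.92963488   6.23897751] [0.56144806 0.08297935 0.05431433] [ 3.13302472e+00 -2.51222968e-03 -1.83316759e+00] [-10.52588968  -1.31827091   2.17243654] 11.275 0.04725064090690344
```

play_rows([
  [0,0,0,0.0035,0.0017,0.001,0.54],
  [0,0,0,0.001,0.001,0,0.54],
])

```text
t: 11.52
eef_pos: [0.5617, 0.0846, 0.054]
ee_rot: [3.126, -0.007, -1.834]
force: [-2.0, -5.3, 4.7]
width: 0.0469
```

```bash
python3 fit.py
```

```text
top [(10, np.float64(-24.16090284573744)), (8, np.float64(-24.502065196184255))] gap -0.34
top [(10, np.float64(-24.16090284573744)), (8, np.float64(-24.502065196184255))] gap -0.34
scene [(8, np.float64(-19.581029248022325)), (6, np.float64(-20.29487976733049))] gap -0.71
scene [(9, np.float64(-19.071127711726287)), (7, np.float64(-19.58569495371209))] gap -0.51
[131.69507871   6.37152324] [0.56177544 0.08471923 0.05407033] [ 3.12636388 -0.00611566 -1.83400364] [-1.98800432 -3.94223611  2.98781005] 11.725 0.047426527760601515
```

play_rows([
  [0,0,0,0.001,0.0005,0,0.4],
  [0,0,0,0.001,0.0005,0,0.4],
])

```text
t: 11.98
eef_pos: [0.5601, 0.0851, 0.0534]
ee_rot: [3.121, -0.009, -1.834]
force: [2.1, -5.6, -2.0]
width: 0.0365
```

```bash
python3 -c "
from meas import *
s=get_state();p=s['eef_pos'];print(cr(p)*1000,p,s['ee_rot'],s['force'],s['t'],s['width'])"
```

```text
[131.60706066   8.0936171 ] [0.56008893 0.08507845 0.05343029] [ 3.12070834 -0.00905088 -1.83415274] [ 2.13167101 -5.60396715 -1.9536848 ] 11.975 0.036475449190948445
```

play_rows([
  [0,0,0,0.002,0.0,0,0.3],
  [0,0,0,0.002,0.0,0,0.3],
])

```text
t: 12.22
eef_pos: [0.5649, 0.0851, 0.0532]
ee_rot: [3.122, -0.009, -1.833]
force: [-6.3, -1.9, 3.4]
width: 0.0274
```

```bash
python3 fit.py
```

```text
top [(11, np.float64(-23.283178820227423)), (8, np.float64(-24.502065196184255))] gap -1.22
top [(10, np.float64(-22.990572924477267)), (8, np.float64(-24.502065196184255))] gap -1.51
scene [(10, np.float64(-18.575278265657595)), (7, np.float64(-19.58569495371209))] gap -1.01
scene [(8, np.float64(-19.581029248022325)), (6, np.float64(-19.796661102059925))] gap -0.22
[132.90565494   3.43224129] [0.56492753 0.08513057 0.05328446] [ 3.12237231 -0.00852133 -1.83317791] [-1.24051421 -5.40201277 -1.20611999] 12.425 0.026731151068873023
```

play_rows([
  [0,0,0,0,-0.0005,0,0.2],
  [0,0,0,0,-0.0005,0,0.2],
])

```text
t: 12.68
eef_pos: [0.5653, 0.0851, 0.0533]
ee_rot: [3.123, -0.007, -1.833]
force: [-2.9, -0.3, -0.5]
width: 0.0252
```

```bash
python3 fit.py
```

```text
top [(10, np.float64(-22.990572924477267)), (8, np.float64(-24.502065196184255))] gap -1.51
top [(9, np.float64(-22.800406287562918)), (8, np.float64(-24.502065196184255))] gap -1.7
scene [(8, np.float64(-19.581029248022325)), (6, np.float64(-20.29487976733049))] gap -0.71
scene [(9, np.float64(-19.071127711726287)), (6, np.float64(-20.29487976733049))] gap -1.22
[132.91772741   3.02430417] [0.56532477 0.08503699 0.05334867] [ 3.12323377 -0.00691491 -1.83316581] [-2.1802293   1.21808522 -2.38093674] 12.875 0.025637405021450503
```

play_rows([
  [0,0,0,-0.0005,-0.002,0,0.2],
  [0,0,0,-0.0005,-0.002,0,0.2],
])

```text
t: 13.12
eef_pos: [0.5655, 0.0848, 0.0534]
ee_rot: [3.125, -0.001, -1.834]
force: [-3.9, 9.3, -3.4]
width: 0.0253
```

```bash
python3 fit.py; python3 look.py L9
```

```text
top [(11, np.float64(-23.283178820227423)), (8, np.float64(-24.502065196184255))] gap -1.22
top [(11, np.float64(-23.283178820227423)), (8, np.float64(-24.502065196184255))] gap -1.22
scene [(9, np.float64(-18.973429692801997)), (5, np.float64(-20.86536238623107))] gap -1.89
scene [(9, np.float64(-19.071127711726287)), (7, np.float64(-19.58569495371209))] gap -0.51
[132.68288054   2.79493849] [0.56548579 0.08475093 0.0534132 ] [ 3.12510386e+00 -1.08142198e-03 -1.83387801e+00] [-2.71591475  9.24066068 -2.76824442] 13.325 0.02512905332615619
before [0.56548579 0.08475093 0.0534132 ] [132.68288054   2.79493849] [ 3.12510386e+00 -1.08142198e-03 -1.83387801e+00] [-2.71591475  9.24066068 -2.76824442] 0.02512905332615619
idx 9 [-23.3  20.8] mark 8 [-24.5  36.4]
idx 9 [-23.3  20.9] mark 8 [-24.5  36.3]
idx 9 [-23.3  20.9] mark 8 [-24.5  36.4]
after [0.56545634 0.08477169 0.05340716] [132.69534339   2.8287503 ] [ 3.12504938e+00 -1.16213405e-03 -1.83380380e+00] [-2.83747314 10.02684312 -3.09823992] 13.525
```

View pics/L9.png

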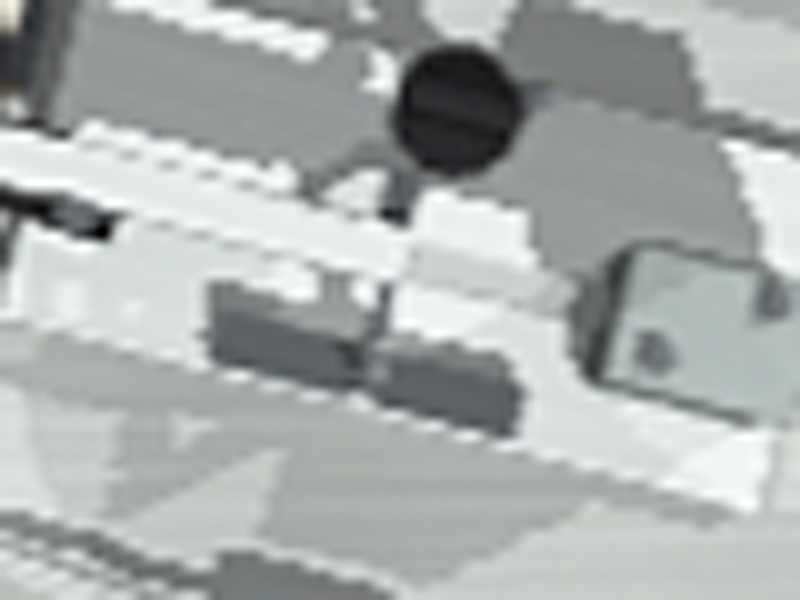

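View pics/L9s.png

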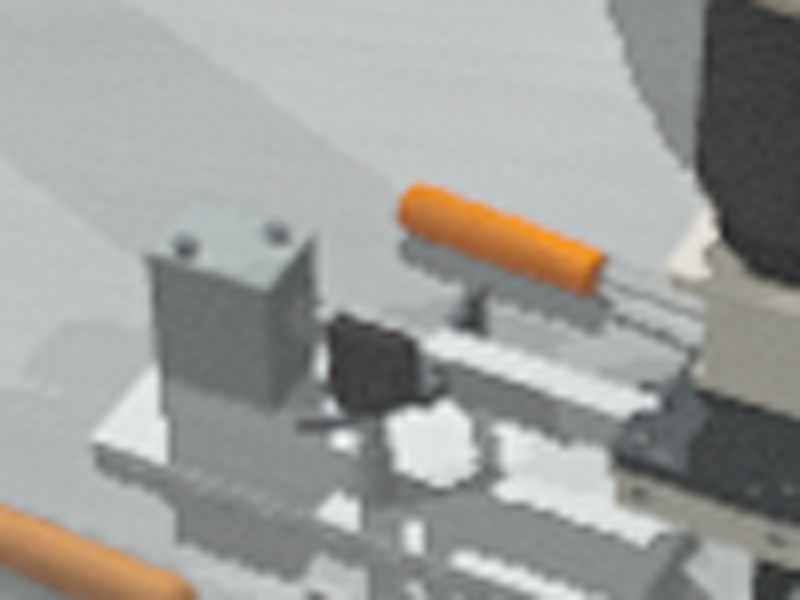

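play_rows([
  [0,0,0,0,0,0,0.2],
  [0,0,0,0,0.0,0,0.2],
  [0,0,0,0,0.0,0,0.2],
])

```text
t: 13.9
eef_pos: [0.5655, 0.085, 0.0534]
ee_rot: [3.125, -0.001, -1.834]
force: [-1.1, 0.8, -2.0]
width: 0.0249
```

```bash
python3 fit.py; python3 - <<'E'
from meas import *
im,d=grab_frame('top');cc=cloud('top',d);q=cr(cc);zz=cc[...,2]
m=(zz>.06)&(zz<.085)&(q[...,1]>.0115)&(q[...,1]<.035)&(q[...,0]>.04)&(q[...,0]<.14)&(im.max(2)<110)
for v,u in zip(*np.where(m)): print((q[v,u]*1000).round(1),int(zz[v,u]*1000))
# bystander shift
a=cv2.absdiff(im,cv2.imread('pics/top0.png')).max(2);cv2.imwrite('pics/diff.png',np.hstack([im[60:290],]))
E
```

```text
top [(10, np.float64(-22.990572924477267)), (8, np.float64(-24.502065196184255))] gap -1.51
top [(10, np.float64(-22.990572924477267)), (8, np.float64(-24.502065196184255))] gap -1.51
scene [(9, np.float64(-19.071127711726287)), (6, np.float64(-20.29487976733049))] gap -1.22
scene [(8, np.float64(-19.319100527501337)), (6, np.float64(-19.94289966719284))] gap -0.62
[132.96320758   2.86843196] [0.5654871  0.08504072 0.05338073] [ 3.12502641e+00 -1.07598511e-03 -1.83388913e+00] [-1.86881183  1.05048311 -0.61843741] 14.1 0.025380478811744784
[104.1  11.7] 71
[100.3  13.9] 71
[97.3 13.2] 72
[94.9 12.1] 66
[97.2 15.7] 64
[94.1 15.1] 67
[91.3 14.2] 64
[88.  13.6] 69
[85.  12.9] 70
[81.8 12.3] 73
[84.1 16. ] 71
[81.5 15. ] 67
[72.  13.2] 76
[69.1 12.3] 75
[80.4 18.1] 70
[76.9 17.7] 78
[71.1 16.1] 77
[68.2 15.4] 77
[65.6 14.4] 72
[73.8 19.5] 70
[71.  18.6] 68
[67.7 18.1] 74
[64.8 17.3] 72
```

View pics/diff.png

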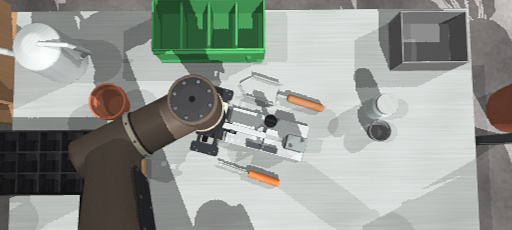

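```bash
python3 -c "
from station import *
print(job_done());s=get_state();print(s['t'],s['width'],s['eef_pos'],s['force'])"
```

```text
the job is handed in; nothing more can be done
None
the job is handed in; nothing more can be done
```

The job is handed in. The leg is at the mark to within about 1 to 1.5 mm, the lever is closed, and the gripper still holds the leg between lever and rubber pad at 40 N.

- **Knob:** I turned it about 1.45 rad counterclockwise, to roughly 1.56 rad by the gripper's yaw. The pictures show the wing along the leg and the tongue clear.
- **Drawing out:** I set the fingers astride the leg, pushed the foot bar out about 43 mm against roughly 5 N, and matched the fins by depth in both camera views.
- **Slip while closing:** the arm was pushed aside when a finger met the lever, and the leg went back about 1.5 mm. I pushed it forward again to the mark before the cam took hold.
- **Fin position:** the leg ended slightly past the marker fin, by about 1.2 to 1.5 mm in the top view and 0.6 to 1.2 mm in the scene view. A gentle backward pull of about 10 N did not move it, so I left it there.
- **Lever:** the cam now carries the spring load, with only about 1 N left at the wrist along the leg. The finger opening reads 25 mm, less than the 28.5 mm given for the closed lever plus 1 mm of pad give. I could not explain that difference. The part of the lever that is visible lies along the leg.
- **Bystanders:** those visible in the last top view (screwdriver, trowel, clay pot, jar and small pot) look unmoved. The arm hid the dibber there, though no move went near it. The clock was at about 14 s when I handed in.

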